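Clamp a tenoned rail with the thumbscrew

ROBOT

A 7-joint arm with a two-finger parallel gripper is mounted at the origin on a cart in front of the work surface, level with it; the furniture and walls round the work are solid. World frame = base frame: x ahead of the robot, y to its left, z up, the work surface at z = 0. Lengths are in mm, angles in rad, forces in N, time in s.
With the tool pointing down it reaches from about 400 to 850 mm from the base axis. Payload 4.5 kg.
Tool frame: the origin (TCP) lies midway between the tips of the shut fingers; the grasp point (between the pads) lies 19 mm behind it; z points along the fingers, x is the direction in which the jaws open and shut, and the axes are right-handed (so a half turn about z gives the same grasp; the last joint's range is limited). The gripper opens to 85 mm and grips with 20 to 120 N. Pads are 22 mm wide; open, the fingers measure 114 mm over their backs; the gripper's body (76 mm by 85 mm) begins 54 mm behind the grasp point. The pads swing forward as they close: fully open they stand 13 mm farther back than shut.
Start: joints at [1.268, 0.689, -0.195, 1.565, 0.157, 0.902, -0.215], TCP at [206.573, -589.9, 231.317] pointing down, gripper open.
Joint ranges: [-3.01, 3.01], [-0.46, 2.08], [-1.47, 1.51], [0.13, 2.56], [-1, 4.14], [0.04, 2.09], [-2.66, 2.66]. Speed limits (rad/s): [2.57, 2.57, 3.14, 3.14, 3.14, 3.14, 3.14].

INTERFACE

Orientations are given as a rotation vector (axis times angle).
In Python, from rig import robot gives the robot as it stands.
- The arm moves only by the tool carry_out, never from a script. Its argument "increments" is a list of rows, each a list of 3 entries, a list of its own where there are three numbers: the shift along the tool's x, y, z in m, then the turn about the tool's z in degrees, then the finger opening in m, from 0 to 0.0854. In form: [[[x, y, z], yaw, grip], ...]. A call has 1 to 20 rows; each row shifts and turns the commanded pose from where the row before left it, along the tool's axes as they then stand; what a row does not reach is not made up. A row lasts 1/10 s, in which the tool goes at most 50 mm and 8.59 degrees, less where a joint would pass 70% of its speed; a pose out of reach is approached as far as the arm can. A call with a gripper value outside its range is refused whole. The fingers move at their own pace and stop on an object; "newtons" is the grip in N (left out, the last holds). Time passes only in rows, so rows that do not move let the fingers close. It gives the time, the measured TCP pose, the force and the opening at its end, in the units of the state.
- robot.sense(): the state, without advancing time (a new reading comes with each control period).
- robot.read_camera(name): name is "side" or "top" or "wrist"; returns a dict with "image" (400x640x3 uint8, blue, green, red), "fx", "fy", "cx", "cy" (pixels), "k1" (the pictures are not rectified: a ray, as slopes to the right and down, at radius r is drawn at 1 + k1 r^2 times it, then the intrinsics apply), "extrinsics" (4x4, takes a point from camera to world coordinates); the wrist camera has in their place "mount" (4x4, takes a point from camera to tool coordinates, whose origin is the TCP and whose axes are the tool frame's). Camera axes: x right, y up, looking along -z (the intrinsics and any distortion apply to the point x, -y, -z); pixel columns grow to the right and rows downward; lengths in mm; the calibration is good to about 2 mm. A picture is of the moment at which its call begins: read the wrist's pose just before it. There is no depth.
- robot.job_done(): hands the job in, once; it reports no verdict.
The state is a dict: "clock": time; "joint_pos": joint angles; "qd": joint speeds; "joint_efforts": joint torques, N m; "position": TCP position; "orientation": TCP orientation; "force": force on the tool from outside, world axes, zero at the start; "torque": the same for the moment, N m; "opening": opening from 0.0 (shut) to 1.0 (fully open).
Only numpy, scipy, OpenCV 4.12 (cv2) and the standard library are available. Lean on these libraries where they do the work, as an engineer would, in place of code of your own. Each camera call takes 0.05 s, during which the arm holds its last target.

TASK

With a fingertip, push the wooden rail lengthways along its channel until its tenon is between the prongs of the forked stop and its shoulder is right up against them. Then turn the loose thumbscrew clockwise by repeated light fingertip strokes on its wings until its collar is fully down on the clamp arm and the pad holds the rail. Only push, without force: do not pinch or lift anything, and leave the things lying around where they are.

Things in the scene. Friction and masses are not known exactly. Their poses are not given: they have to be found in the camera images.
- fixture: holding fixture fixed to the table: aluminium base 120 x 210 x 12 mm (x -45..75, y -75..135 mm); origin on the thumbscrew's vertical axis at table height, z up. A channel 47.5 mm wide runs along y between two steel guides 24 mm high (x +-24..32, y -34..58 mm). At its -y end stands the forked stop: two prongs, x +-9..24, y -58..-38 mm, 46 mm high above the base
- column_top (a point): centre of the top of the fixture's round steel column, 22 mm thick, at x = +43, y = 0 in the fixture's frame, 118 mm above the table. It stands 2 mm outside the circle of the wings, so a finger cannot pass between it and the hub: turn in strokes on the other sides
- clamp_arm_end (a point): tip of the dark steel clamp arm that reaches from the column over the channel and carries the screw: at x = -13.5, y = 0 in the fixture's frame, on its top face, 88 mm above the table; arm 14 mm thick, 24 mm wide (33 mm round the column)
- rail: loose beech rail 45 x 138 x 45 mm, 0.17 kg, lying in the channel with 1.25 mm play each side; origin mid underside, z up, y along its length: body from y = -49 (shoulder) to +69 mm, tenon 12 mm thick and 20 mm long at the -y end. It starts 20 to 45 mm short of the stop, toward +y; slides at 1 to 2 N. Home: origin at x 0, y +11, z 12 mm in the fixture's frame
- rail_end (a point): centre of the rail's plain end face (45 x 45 mm), the face to push on, toward the fixture's -y
- rail_shoulder (a point): centre of the rail's shoulder, from which the tenon springs
- shoulder_stop (a point): point on the faces of the forked stop's prongs, midway between them, 34.5 mm above the table; the shoulder point comes to lie here when the rail is home
- thumbscrew (a joint): turn of the thumbscrew, rad: 0 raised, grows clockwise seen from above; starts at 0.6 to 6; hard stop at 15.7 (2.5 turns), collar on the arm. Goes down 4 mm a turn, turns against 0.03 N m, stays where it is left. At 0 the two wings lie along the fixture's x axis; at value q wing_a points q clockwise from the fixture's -x
- hub (a point): point on the screw's axis at the middle height of the wings; between 115.5 mm (raised) and 105.5 mm (seated) above the table
- wing_a (a point): centre of one of the two wings: upright discs 21 mm in diameter and 6 mm thick, centres 19.5 mm from the screw's axis, outer edges 30 mm from it; hub radius about 10 mm below and 8 mm between the wings; wings begin 7 mm above the collar face. The other wing is opposite
- pad: round rubber-faced pressure pad 24 mm wide under the screw, does not turn; origin at the centre of its underside, 64 mm above the table when raised (7 mm over the rail); its spring (4 N/mm) is pressed in 3 mm on the rail when the collar is seated
- hex_key: bystander: hex key 34 x 115 x 7 mm lying on the fixture's base behind the channel
- carpenter_pencil: bystander: carpenter's pencil 13 x 176 x 8 mm on the table in front of the fixture
- gauge_block: bystander: steel block 30 x 50 x 20 mm on the table in front of the fixture
- collet_nut: bystander: dark round nut 35 mm wide, 18 mm high, on the table right of the fixture
- tape_measure: bystander: tape measure 72 x 86 x 34 mm behind the fixture
- calliper: bystander: calliper 67 x 220 x 15 mm near the front edge of the table

How it is judged (in metres and radians):
On the way, in this order (a step that is already met when the one before it is completed fails the run):
1. the rail's shoulder is up against the forked stop (within 2 mm) with the screw still loose (y of rail_shoulder in the frame of shoulder_stop below 0.002 m and value of joint thumbscrew below 9 rad), for 0.2 s.
2. the thumbscrew is run down until its collar is on the arm (within 0.3 rad) (value of joint thumbscrew above 15.4 rad), for 0.2 s.
At the end, for the whole second after the job is handed in: the thumbscrew is within 0.3 rad of its hard stop (15.7), the rail's shoulder is within 2 mm of the stop, the pad presses on the rail with more than 5 N and the rail is at rest (value of joint thumbscrew above 15.4 rad and y of rail_shoulder in the frame of shoulder_stop below 0.002 m and contact force between pad and rail above 5 N and linear speed of rail below 0.01 m/s); the robot touches nothing.
It fails at once if the rail is lifted or tipped (height (world z) of rail above 0.02 m or angle between rail's own z axis and vertical above 0.12 rad).
It fails at once if a bystander is moved by more than 15 mm (distance of any of hex_key, carpenter_pencil, gauge_block, collet_nut, tape_measure, calliper from where it was at the start of the episode above 0.015 m).
It fails at once if the fingers pinch or force the rail (more than 40 N) or the screw or fixture (more than 60 N) (contact force between the fingers and rail above 40 N or contact force between the fingers and fixture above 60 N).
It also fails if it takes over 64 s, if anything falls off the work surface, if the arm or the gripper's body presses on something with over 40 N, if the wrist force passes 120 N, or if a joint passes its speed limit or range.

## Working session

There is one attempt and no reset: what is moved stays moved. The work goes in short steps, Python scripts to look and compute and a tool call to move; the robot and the scene stay as the last step left them, time stands still between calls to the robot, and variables do not carry over. Pictures are saved under pics/ and viewed, and the job is handed in when it is done.

Besides the shell and the picture viewer there is one more tool, called after ">>>" by a JSON object that holds its "op" and its "data", one argument or row to a line. carry_out: Moves the arm, as the interface text tells. Its arguments: {"type":"object","properties":{"increments":{"type":"array"},"newtons":{"type":"number"}},"required":["increments"]}

```bash
ls; mkdir -p pics
python3 - <<'E'
from rig import robot
import cv2
print(robot.sense())
for n in ["side","top","wrist"]:
    c=robot.read_camera(n); cv2.imwrite(f"pics/{n}0.png",c["image"])
    print(n,{k:v for k,v in c.items() if k!="image"})
E
```

```text
pics
{'clock': 0.0, 'joint_pos': array([ 1.26780652,  0.68996035, -0.19451312,  1.5664022 ,  0.15727002,
        0.90245757, -0.21508806]), 'qd': array([-0.00137637,  0.00019284, -0.000468  ,  0.00180646,  0.000556  ,
       -0.00017115,  0.0026843 ]), 'joint_efforts': array([ 2.87847263e-05, -5.39616036e+01, -1.26669187e+00, -1.58544999e+01,
        9.06026893e-03,  9.48834757e-03, -1.02618534e-05]), 'position': array([ 206.27649406, -589.27362769,  230.48325414]), 'orientation': array([-2.56161595e+00,  1.81703429e+00,  2.45167837e-03]), 'force': array([ 0.34062821, -0.55062809,  0.07476414]), 'torque': array([ 0.03843064,  0.01220683, -0.00460953]), 'opening': 1.005995383262434}
side {'fx': 471.9569559557251, 'fy': 471.9569559557251, 'cx': 326.87727423073136, 'cy': 195.45023223481928, 'k1': 0.04832927252680868, 'extrinsics': array([[ 9.98756778e-01,  2.89452861e-02, -4.05840861e-02,
         5.37919470e+02],
       [-4.98243997e-02,  5.54214205e-01, -8.30881546e-01,
        -7.91500346e+02],
       [-1.55782703e-03,  8.31870654e-01,  5.54967375e-01,
         6.57605212e+02],
     
[... 362 characters left out ...]
87682064e-02,
         5.68290243e+01],
       [ 1.67347621e-02,  1.09590437e-01,  9.93835944e-01,
         1.49868766e+03],
       [ 0.00000000e+00,  0.00000000e+00,  0.00000000e+00,
         1.00000000e+00]])}
wrist {'fx': 309.04965687472776, 'fy': 309.04965687472776, 'cx': 316.8285725587042, 'cy': 200.80776125875914, 'k1': -0.03970009138023127, 'mount': array([[ 9.99999992e-01, -1.26796379e-04, -1.68096347e-05,
         5.90170324e-01],
       [-1.26697648e-04, -9.63942610e-01, -2.66110180e-01,
        -6.67802094e+01],
       [ 1.75382841e-05,  2.66110180e-01, -9.63942618e-01,
        -1.43583148e+02],
       [ 0.00000000e+00,  0.00000000e+00,  0.00000000e+00,
         1.00000000e+00]])}
```

View pics/side0.png

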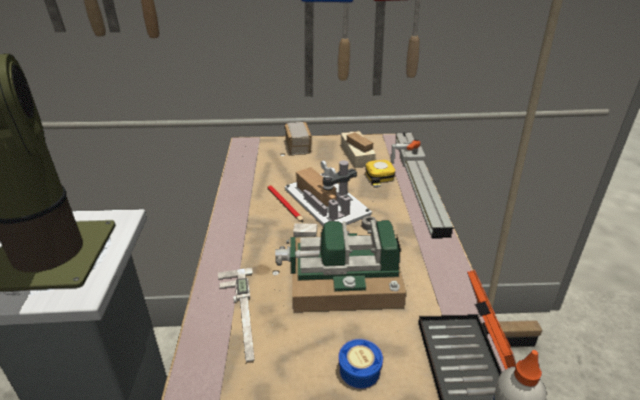

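View pics/top0.png

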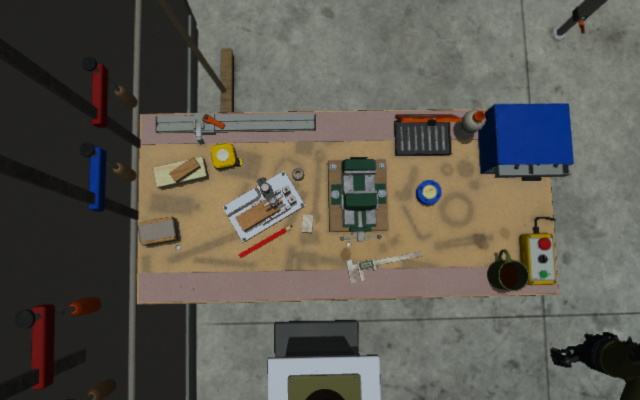

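View pics/wrist0.png

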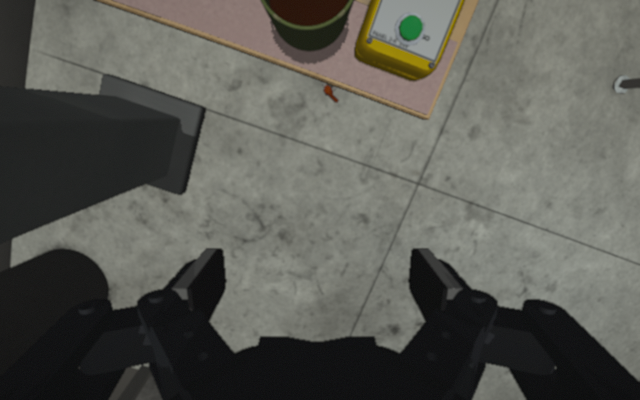

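Run:
```python
import cv2
im=cv2.imread("pics/top0.png")
cv2.imwrite("pics/top0z.png",cv2.resize(im[160:260,210:330],(780,650),interpolation=cv2.INTER_CUBIC)[:600])
im=cv2.imread("pics/side0.png")
cv2.imwrite("pics/side0z.png",cv2.resize(im[145:245,260:400],(798,570),interpolation=cv2.INTER_CUBIC))
```

```text
(no output)
```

View pics/top0z.png

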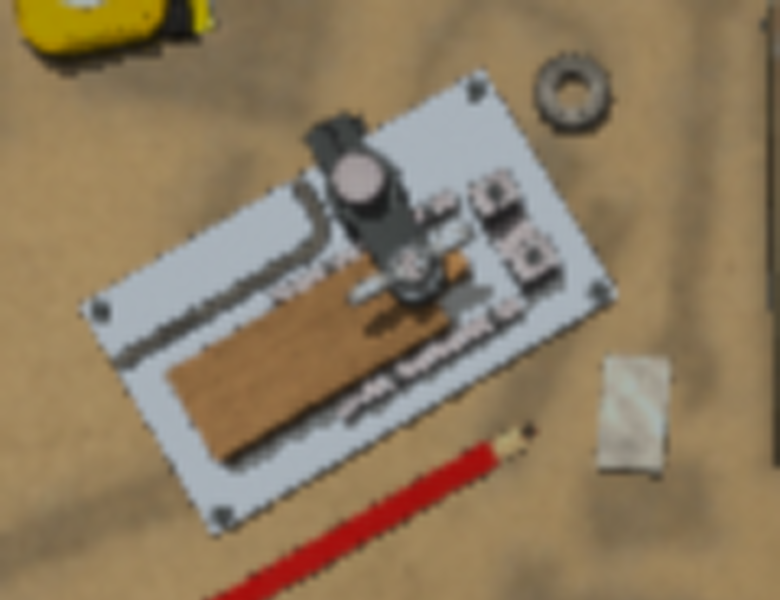

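View pics/side0z.png

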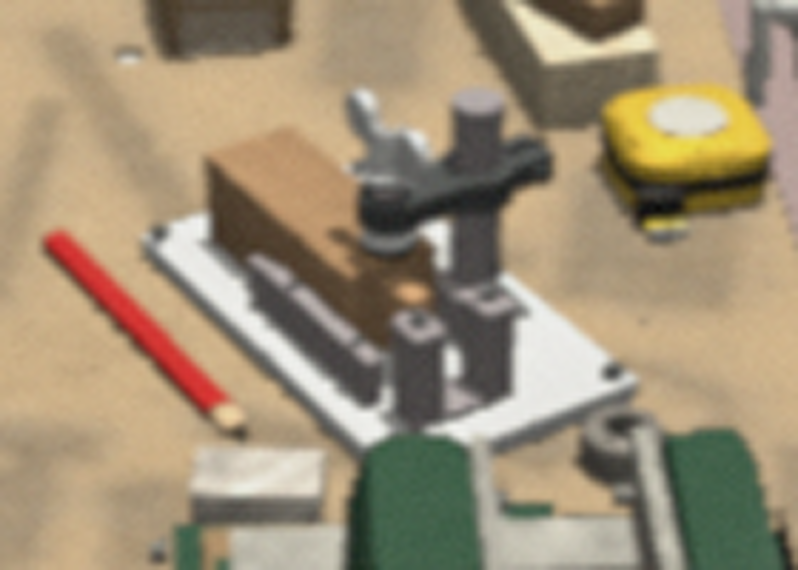

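```bash
cat > h.py <<'E'
import numpy as np
from scipy.optimize import least_squares
from scipy.spatial.transform import Rotation as R
def proj(c,P,E=None):
    E=c["extrinsics"] if E is None else E
    P=np.atleast_2d(P); q=(P-E[:3,3])@E[:3,:3]
    s=np.c_[q[:,0]/-q[:,2],-q[:,1]/-q[:,2]]
    s*=1+c["k1"]*(s**2).sum(1,keepdims=True)
    return np.c_[s[:,0]*c["fx"]+c["cx"],s[:,1]*c["fy"]+c["cy"]]
def f2w(p,P):  # fixture pose p=(x,y,yaw)
    P=np.atleast_2d(P).astype(float); c,s=np.cos(p[2]),np.sin(p[2])
    return np.c_[p[0]+c*P[:,0]-s*P[:,1],p[1]+s*P[:,0]+c*P[:,1],P[:,2]]
def fit(obs,p0,free=None):
    f=lambda p:np.concatenate([((proj(c,f2w(p,X),E)-u)).ravel() for c,E,X,u in obs])
    r=least_squares(f,p0,x_scale=[1,1,.01],loss='soft_l1'); return r.x,f(r.x)
def wristE(c,s):
    T=np.eye(4);T[:3,:3]=R.from_rotvec(s["orientation"]).as_matrix();T[:3,3]=s["position"]
    return T@c["mount"]
def ray_z(c,uv,z,E=None):
    E=c["extrinsics"] if E is None else E
    def f(xy): return (proj(c,[[xy[0],xy[1],z]],E)-uv).ravel()
    g=E[:3,3]-E[:3,2]*(E[2,3]-z)/E[2,2]
    return least_squares(f,g[:2]).x
E
python3 - <<'E'
from h import *
from rig import robot
t=robot.read_camera("top"); s=robot.read_camera("side")
z=lambda a,k,o:(np.array(a)+.5)/k-.5+np.array(o)
ut=z([(480,70),(615,297),(82,308),(215,533),(360,177)],6.5,(210,160))
X=np.array([(75,-75,12),(-45,-75,12),(75,135,12),(-45,135,12),(43,0,118)])
us=z([(140,240),(478,98)],5.7,(260,145))
Xs=np.array([(-45,135,12),(43,0,118)])
p0=[550,150,1]
for i in range(4):
  for obs in ([(t,None,X,ut)],[(t,None,X,ut),(s,None,Xs,us)]):
    p,r=fit(obs,[550,150,i*1.57]); print(p.round(3),r.round(1), abs(r).sum())
p,r=fit([(t,None,X,ut)],[550,150,1])
# rail end
for uv,h in [((168,372),57),((225,462),57)]:
    w=ray_z(t,z(uv,6.5,(210,160)),h); d=w-p[:2];c_,s_=np.cos(p[2]),np.sin(p[2]);print(w,c_*d[0]+s_*d[1],-s_*d[0]+c_*d[1])
print(robot.sense()["clock"])
E
```

```text
[5.84831e+02 1.31717e+02 5.23000e-01] [ 0.5 -0.4  0.9 -0.3 -0.7 -0.2 -0.2  0.8 -0.2  0.2] 4.365483629498385
[5.85073e+02 1.31477e+02 5.25000e-01] [ 0.5 -0.5  0.9 -0.4 -0.6 -0.2 -0.1  0.8 -0.2  0.1 -0.2 -1.1 -0.1  0.2] 5.7696993695315655
[5.84831e+02 1.31717e+02 5.23000e-01] [ 0.5 -0.4  0.9 -0.3 -0.7 -0.2 -0.2  0.8 -0.2  0.2] 4.3654834212400715
[5.85073e+02 1.31477e+02 5.25000e-01] [ 0.5 -0.5  0.9 -0.4 -0.6 -0.2 -0.1  0.8 -0.2  0.1 -0.2 -1.1 -0.1  0.2] 5.769699935609822
[584.831 131.717   6.806] [ 0.5 -0.4  0.9 -0.3 -0.7 -0.2 -0.2  0.8 -0.2  0.2] 4.365482919184757
[5.85073e+02 1.31477e+02 5.25000e-01] [ 0.5 -0.5  0.9 -0.4 -0.6 -0.2 -0.1  0.8 -0.2  0.1 -0.2 -1.1 -0.1  0.2] 5.769698739412945
[584.831 131.717   6.806] [ 0.5 -0.4  0.9 -0.3 -0.7 -0.2 -0.2  0.8 -0.2  0.2] 4.365483564340963
[585.073 131.477   6.808] [ 0.5 -0.5  0.9 -0.4 -0.6 -0.2 -0.1  0.8 -0.2  0.1 -0.2 -1.1 -0.1  0.2] 5.769699465931865
[548.31761896 240.2437427 ] 22.53998866543438 112.26447197987672
[509.0575191  215.92895162] -23.616330631758117 110.7952220640711
0.25
```

```bash
cat >> h.py <<'E'
FP=[585.07,131.48,.525]
def togo(s,target):
    Rm=R.from_rotvec(s["orientation"]).as_matrix()
    d=np.array(target)-s["position"]
    return (Rm.T@d), np.degrees(np.arctan2(Rm[1,0],Rm[0,0])), Rm[:,2]
E
python3 - <<'E'
from h import *
from rig import robot
s=robot.sense()
w=f2w(FP,[[0,150,330]])[0]; print(w)
d,a,z=togo(s,w); print(d,a,z, "yaw by",a-(np.degrees(FP[2])-90))
# after yaw
Rm=R.from_euler('z',FP[2]-np.pi/2).as_matrix()@np.diag([1,-1,-1])
print(Rm.T@(w-s["position"]))
E
```

```text
[509.8880493  261.27859124 330.        ]
[-702.91566399 -567.58692771  -98.53736018] -70.7043190534934 [-3.35103260e-04  7.91379265e-04 -9.99999631e-01] yaw by -10.78460329786163
[-584.21084978 -689.07911933  -99.10909567]
```

>>> {"op": "carry_out", "data": {
  "increments": [
    [[0,0,-0.05],-5.4,0],
    [[0,0,-0.05],-5.4,0],
    [[-0.0292,-0.0344,0],0,0],
    [[-0.0292,-0.0344,0],0,0],
    [[-0.0292,-0.0344,0],0,0],
    [[-0.0292,-0.0344,0],0,0],
    [[-0.0292,-0.0344,0],0,0],
    [[-0.0292,-0.0344,0],0,0],
    [[-0.0292,-0.0344,0],0,0],
    [[-0.0292,-0.0344,0],0,0],
    [[-0.0292,-0.0344,0],0,0],
    [[-0.0292,-0.0344,0],0,0],
    [[-0.0292,-0.0344,0],0,0],
    [[-0.0292,-0.0344,0],0,0]
  ],
  "newtons": 20
}}

```text
clock: 1.65
position: [388.2, -78.1, 331.5]
orientation: [2.722, -1.569, 0.001]
force: [1.2, -0.2, 1.1]
opening: 0.005
```

>>> {"op": "carry_out", "data": {
  "increments": [
    [[-0.0292,-0.0344,0],0,0],
    [[-0.0292,-0.0344,0],0,0],
    [[-0.0292,-0.0344,0],0,0],
    [[-0.0292,-0.0344,0],0,0],
    [[-0.0292,-0.0344,0],0,0],
    [[-0.0292,-0.0344,0],0,0],
    [[-0.0292,-0.0344,0],0,0],
    [[-0.0292,-0.0344,0],0,0],
    [[0,0,0],0,0],
    [[0,0,0],0,0]
  ]
}}

```text
clock: 2.65
position: [508.5, 261.3, 330.7]
orientation: [2.723, -1.565, -0.001]
force: [-0.2, -0.1, 0.0]
opening: -0.0
```

Run:
```python
from h import *
from rig import robot
import cv2
s=robot.sense(); c=robot.read_camera("wrist"); cv2.imwrite("pics/w1.png",c["image"])
print(s["position"],s["orientation"],s["joint_pos"])
import pickle; c.pop("image"); pickle.dump((s,c),open("w1.pkl","wb"))
d,a,z=togo(s,[0,0,0]);print(a,z)
```

```text
[508.5231327  261.30602241 330.71220984] [ 2.72306647e+00 -1.56513103e+00 -9.80298344e-04] [-0.28061493  0.53547235 -0.46132905  1.58295188  0.25934832  1.08543431
 -1.85131687]
-59.777812572753774 [-9.28069943e-04 -3.62014384e-04 -9.99999504e-01]
```

View pics/w1.png

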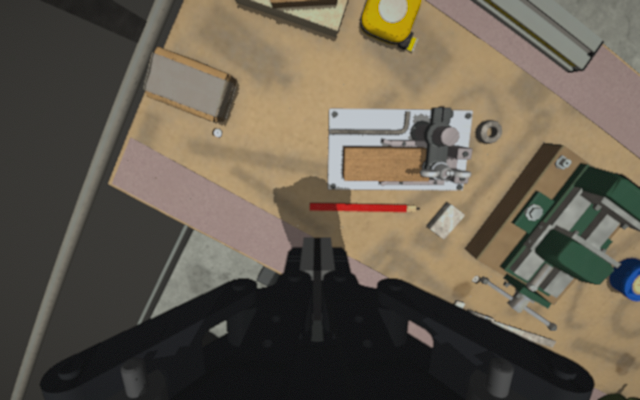

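Run:
```python
import cv2
im=cv2.imread("pics/w1.png")
cv2.imwrite("pics/w1z.png",cv2.resize(im[100:200,320:480],(800,500),interpolation=cv2.INTER_CUBIC))
```

```text
(no output)
```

View pics/w1z.png

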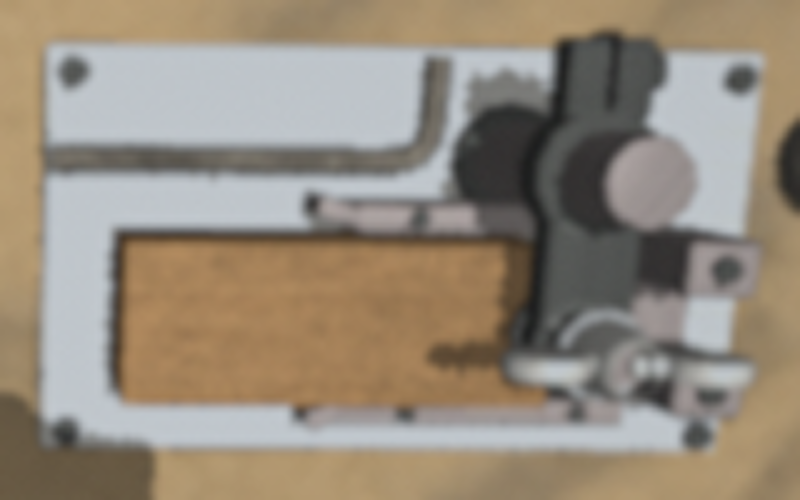

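Run:
```python
from h import *
from rig import robot
import pickle
s,c=pickle.load(open("w1.pkl","rb")); E=wristE(c,s)
t=robot.read_camera("top"); sd=robot.read_camera("side")
z=lambda a,k,o:(np.array(a)+.5)/k-.5+np.array(o)
X=np.array([(75,135,12),(75,-75,12),(-45,-75,12),(-45,135,12),(43,0,118.)])
uw=z([(45,45),(765,52),(717,450),(40,447),(650,182)],5,(320,100))
ut=z([(480,70),(615,297),(82,308),(215,533),(360,177)],6.5,(210,160))
Xt=np.array([(75,-75,12),(-45,-75,12),(75,135,12),(-45,135,12),(43,0,118)])
p,r=fit([(c,E,X,uw)],FP);print(p,r.round(1))
p2,r=fit([(c,E,X,uw),(t,None,Xt,ut)],FP);print(p2,r.round(1))
for q in (p,p2):
  def inv(w): 
    d=w-q[:2];C,S=np.cos(q[2]),np.sin(q[2]);return np.array([C*d[0]+S*d[1],-S*d[0]+C*d[1]]).round(1)
  for uv,h in [((118,235),57),((118,403),57),((550,368),112),((712,372),112),((508,368),112),((754,372),112)]:
    print(inv(ray_z(c,z(uv,5,(320,100)),h,E)))
```

```text
[5.86350446e+02 1.30860292e+02 5.25431877e-01] [-0.2 -0.4  0.2 -0.5 -0.1  0.2 -0.1  0.4  0.1  0.2]
[5.86116572e+02 1.30998483e+02 5.24944377e-01] [-0.3 -0.3  0.1 -0.4 -0.3  0.3 -0.3  0.5 -0.1  0.3  0.6 -0.8  1.1 -0.8
 -0.4 -0.5  0.1  0.4 -0.  -0.3]
[ 24.6 116.3]
[-21.2 115.2]
[-1.  16.9]
[ -1.7 -22.5]
[-1. 27.]
[ -1.7 -32.7]
[ 24.7 116. ]
[-21.1 114.9]
[-0.8 16.7]
[ -1.6 -22.7]
[-0.9 26.8]
[ -1.5 -33. ]
```

```bash
sed -i 's/^FP=.*/FP=[586.1,131.0,.525]/' h.py
python3 - <<'E'
import cv2
from h import *
import pickle
s,c=pickle.load(open("w1.pkl","rb"))
im=cv2.imread("pics/w1.png")
cv2.imwrite("pics/w1f.png",cv2.resize(im[225:325,240:400],(800,500),interpolation=cv2.INTER_CUBIC))
for P in [(0,0,0),(7,0,0),(14.5,0,0),(0,11,0),(0,-11,0),(14.5,-11,0),(14.5,-11,-30),(-14.5,-11,-30)]:
    uv=proj(c,[P],c["mount"])[0]; print(P,uv.round(1),((uv-[240,225])*5).round())
s_=s; d,a,z=togo(s,f2w(FP,[[0,148,30]])[0]);print(d,a-np.degrees(FP[2])+90)
E
```

```text
(0, 0, 0) [315.8 252.3] [379. 137.]
(7, 0, 0) [329.7 252.3] [448. 137.]
(14.5, 0, 0) [344.5 252.3] [522. 137.]
(0, 11, 0) [315.8 271.9] [379. 234.]
(0, -11, 0) [315.8 232. ] [379.  35.]
(14.5, -11, 0) [345. 232.] [525.  35.]
(14.5, -11, -30) [351.5 259. ] [558. 170.]
(-14.5, -11, -30) [279.6 259. ] [198. 170.]
[  3.6903588   -2.1049722  300.70971787] 0.14190318287799641
```

View pics/w1f.png

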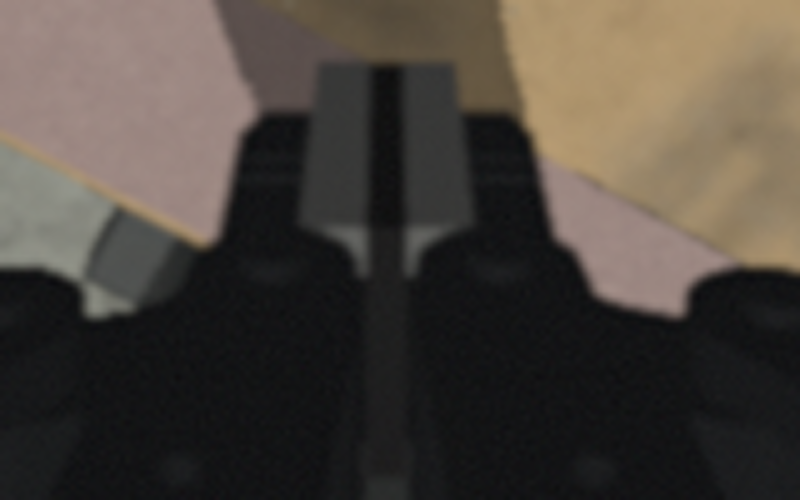

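>>> {"op": "carry_out", "data": {
  "increments": [
    [[0.002,-0.001,0.05],0,0],
    [[0.0017,-0.0011,0.05],0,0],
    [[0,0,0.05],0,0],
    [[0,0,0.05],0,0],
    [[0,0,0.05],0,0],
    [[0,0,0.04],0,0],
    [[0,0,0.01],0,0],
    [[0,0,0],0,0]
  ]
}}

```text
clock: 3.6
position: [512.2, 256.9, 30.8]
orientation: [2.719, -1.569, -0.001]
force: [0.3, 0.5, 0.2]
opening: -0.002
```

Run:
```python
from h import *
from rig import robot
import cv2
s=robot.sense(); c=robot.read_camera("wrist"); cv2.imwrite("pics/w2.png",c["image"])
d,a,z=togo(s,f2w(FP,[[0,94.5,30]])[0]);print(s["position"],s["force"],d,a)
```

```text
[512.23804067 256.92033969  30.83901501] [0.29037564 0.45306681 0.16203689] [51.48123826 -0.84299166  0.87270107] -59.96349336297479
```

View pics/w2.png

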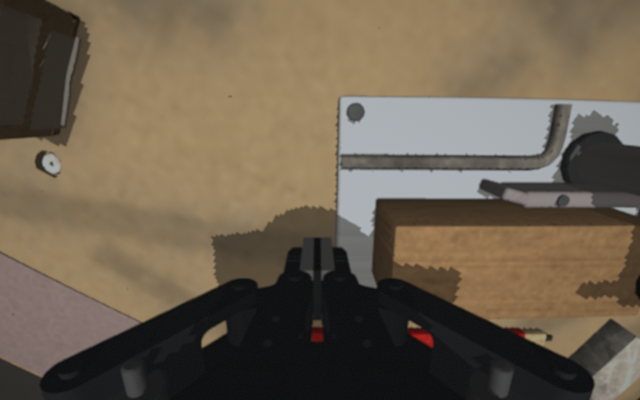

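>>> {"op": "carry_out", "data": {
  "increments": [
    [[0.008,0,0],0,0],
    [[0.007,0,0],0,0],
    [[0.005,0,0],0,0],
    [[0.004,0,0],0,0],
    [[0.004,0,0],0,0],
    [[0.004,0,0],0,0],
    [[0.004,0,0],0,0],
    [[0.004,0,0],0,0],
    [[0.004,0,0],0,0],
    [[0.003,0,0],0,0],
    [[0.002,0,0],0,0]
  ]
}}

```text
clock: 4.75
position: [537.3, 215.4, 31.3]
orientation: [2.722, -1.569, 0.0]
force: [-0.8, 1.4, 2.3]
opening: 0.001
```

Run:
```python
from h import *
from rig import robot
import cv2
s=robot.sense(); c=robot.read_camera("wrist"); cv2.imwrite("pics/w3.png",c["image"])
d,a,z=togo(s,f2w(FP,[[0,94.5,30]])[0]);print(s["position"],s["force"],d,a)
```

```text
[537.34369918 215.43936202  31.30433233] [-0.76782513  1.36121344  2.27792101] [3.0044668  0.13179218 1.304887  ] -59.922453376367876
```

View pics/w3.png

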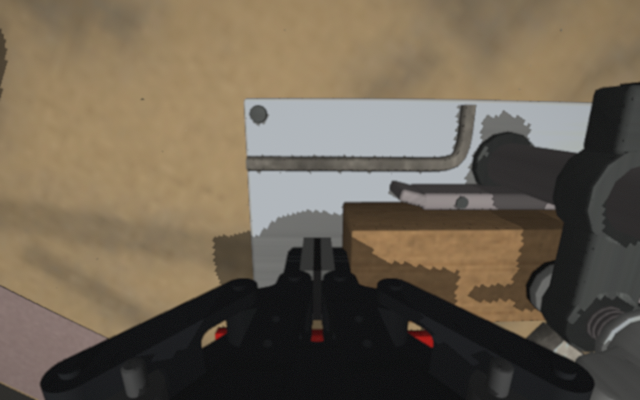

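>>> {"op": "carry_out", "data": {
  "increments": [
    [[0.002,0,0],0,0],
    [[0.001,0,0],0,0],
    [[0.001,0,0],0,0]
  ]
}}

```text
clock: 5.1
position: [539.1, 212.4, 31.3]
orientation: [2.722, -1.568, -0.0]
force: [-2.4, 4.0, 1.3]
opening: 0.001
```

>>> {"op": "carry_out", "data": {
  "increments": [
    [[0.001,0,0],0,0],
    [[0.001,0,0],0,0]
  ]
}}

```text
clock: 5.3
position: [539.7, 212.6, 31.4]
orientation: [-2.721, 1.565, 0.003]
force: [-1.9, 6.4, -0.3]
opening: 0.001
```

>>> {"op": "carry_out", "data": {
  "increments": [
    [[0.001,0,0],0,0],
    [[0.001,0,0],0,0]
  ]
}}

```text
clock: 5.5
position: [539.7, 212.6, 31.4]
orientation: [-2.721, 1.563, 0.006]
force: [-4.3, 7.9, 1.3]
opening: 0.001
```

>>> {"op": "carry_out", "data": {
  "increments": [
    [[-0.01,0,0],0,0],
    [[-0.02,0,0],0,0],
    [[0,0,-0.04],0,0],
    [[0,0,-0.05],0,0],
    [[0,0,-0.05],0,0],
    [[0.02,0.01,-0.02],0,0],
    [[0.04,0.01,0],0,0],
    [[0,0,0],0,0]
  ]
}}

```text
clock: 6.3
position: [541.3, 163.8, 191.6]
orientation: [2.708, -1.58, 0.009]
force: [0.5, -0.3, -1.0]
opening: 0.001
```

Run:
```python
from h import *
from rig import robot
import cv2,pickle
s=robot.sense(); c=robot.read_camera("wrist"); cv2.imwrite("pics/w4.png",c["image"])
pickle.dump((s,{k:v for k,v in c.items() if k!="image"}),open("w4.pkl","wb"))
im=robot.read_camera("top")["image"];cv2.imwrite("pics/top4z.png",cv2.resize(im[165:245,220:320],(800,640),interpolation=cv2.INTER_CUBIC)[:600])
print(s["position"])
```

```text
[541.32036693 163.7807419  191.6372657 ]
```

View pics/w4.png

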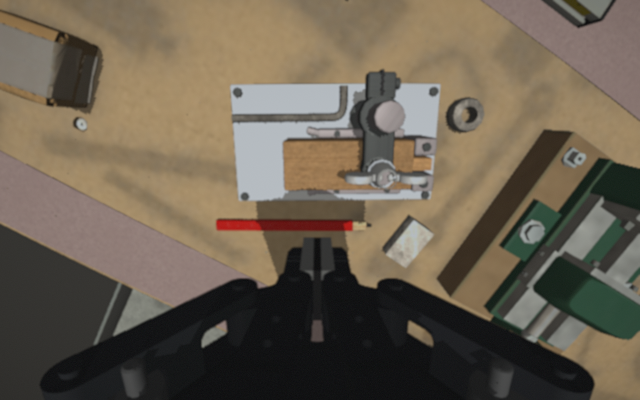

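View pics/top4z.png

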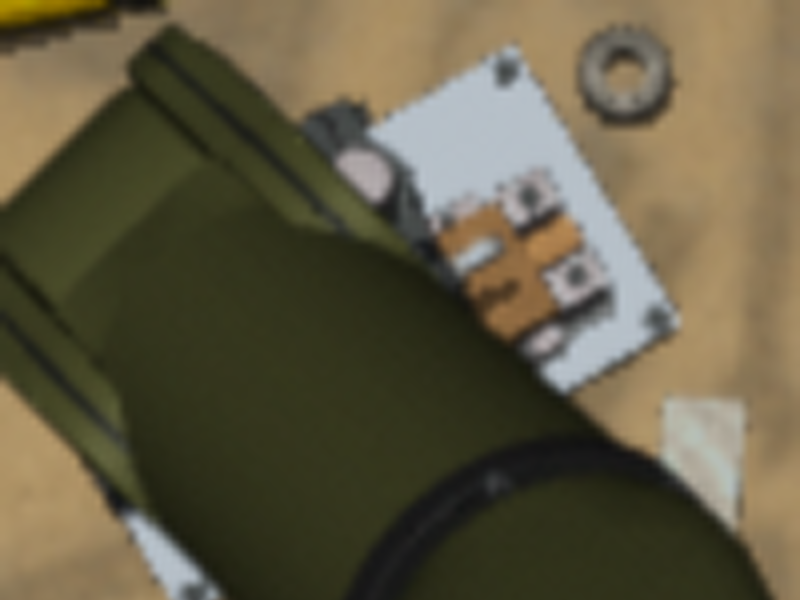

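Run:
```python
import cv2
im=cv2.imread("pics/w4.png")
cv2.imwrite("pics/w4z.png",cv2.resize(im[65:210,225:455],(782,493),interpolation=cv2.INTER_CUBIC))
cv2.imwrite("pics/w4h.png",cv2.resize(im[90:200,330:450],(720,660),interpolation=cv2.INTER_CUBIC)[:600])
```

```text
(no output)
```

View pics/w4z.png

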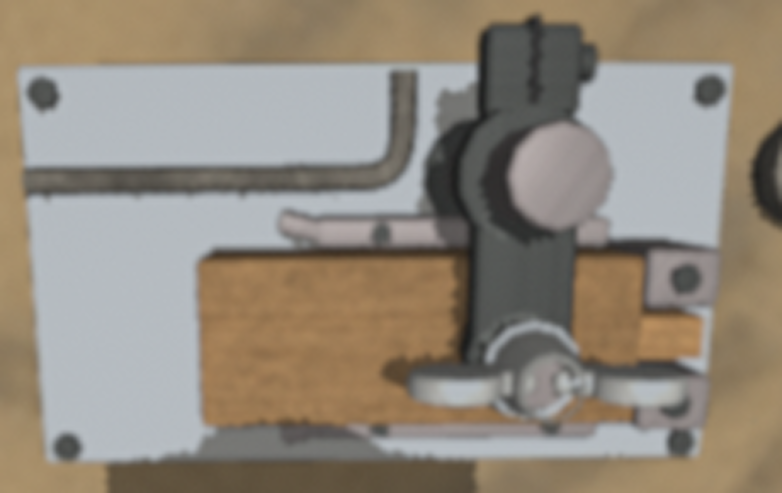

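View pics/w4h.png

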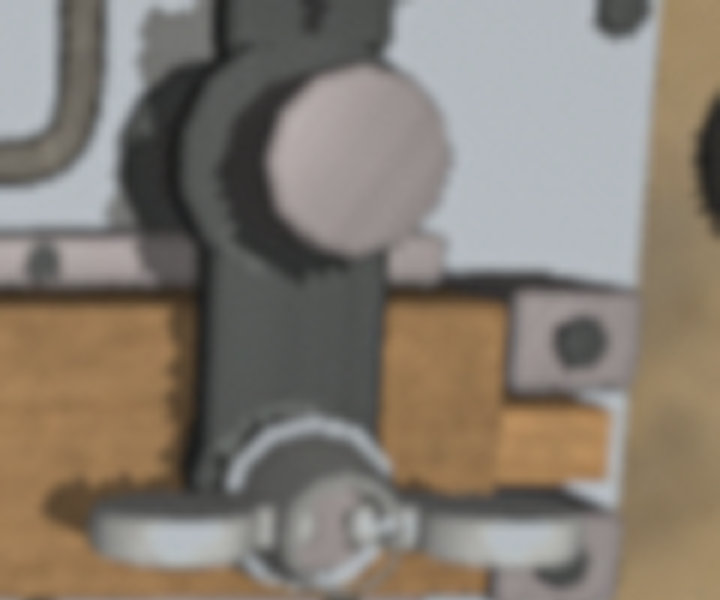

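Run:
```python
from h import *
import pickle
s,c=pickle.load(open("w4.pkl","rb")); E=wristE(c,s)
z=lambda a,k,o:(np.array(a)+.5)/k-.5+np.array(o)
X=np.array([(75,135,12),(75,-75,12),(-45,-75,12),(-45,135,12),(43,0,118.)])
uw=z([(20,67),(733,66),(703,459),(47,461),(560,176)],3.4,(225,65))
p,r=fit([(c,E,X,uw)],FP);print(p,r.round(1))
for q in (p,FP):
  for P in [(0,30,114.5),(0,-30,114.5),(0,30,112.5),(0,-30,112.5),(0,0,114.5+10.5),(22.5,80,57),(-22.5,80,57),(43,0,118)]:
    u=proj(c,f2w(q,[P]),E)[0]; print(P,((u-[225,65])*3.4).round(), end=' ')
  print()
# fit hub height with pose p
def f(v): 
    return (proj(c,f2w(p,[(30*np.sin(v[1]),30*np.cos(v[1]),v[0]),(-30*np.sin(v[1]),-30*np.cos(v[1]),v[0])]),E)-z([(410,389),(690,389)],3.4,(225,65))).ravel()
r=least_squares(f,[113,0]);print(r.x,r.fun)
```

```text
[5.86359818e+02 1.30380521e+02 5.20520996e-01] [-0.9 -0.4  1.  -0.8 -0.6 -0.2 -0.3  0.7  0.6  0.6]
(0, 30, 114.5) [406. 385.] (0, -30, 114.5) [685. 383.] (0, 30, 112.5) [405. 383.] (0, -30, 112.5) [681. 381.] (0, 0, 125.0) [557. 394.] (22.5, 80, 57) [195. 258.] (-22.5, 80, 57) [201. 426.] (43, 0, 118) [561. 177.] 
(0, 30, 114.5) [403. 385.] (0, -30, 114.5) [682. 382.] (0, 30, 112.5) [402. 383.] (0, -30, 112.5) [678. 380.] (0, 0, 125.0) [554. 394.] (22.5, 80, 57) [193. 259.] (-22.5, 80, 57) [199. 427.] (43, 0, 118) [557. 177.] 
[1.17827957e+02 6.49525653e-03] [-0.30049737 -0.22673977  0.3194601  -0.18992428]
```

```bash
sed -i 's/^FP=.*/FP=[586.2,130.7,.524]/' h.py
cat > sim.py <<'E'
import numpy as np
HX,HY=11.5,15.
rr=np.r_[np.linspace(9,30,22)]
W=np.concatenate([np.c_[rr,0*rr+3],np.c_[rr,0*rr-3],np.c_[[30]*7,np.linspace(-3,3,7)]])
tt=np.linspace(-1,1,25)
Fp=np.concatenate([np.c_[tt*HX,0*tt+HY],np.c_[tt*HX,0*tt-HY],np.c_[0*tt+HX,tt*HY],np.c_[0*tt-HX,tt*HY]])
def hit(c,th):
    for k in (0,np.pi):
        C,S=np.cos(th+k),np.sin(th+k)
        w=np.c_[C*W[:,0]-S*W[:,1],S*W[:,0]+C*W[:,1]]-c
        if ((abs(w[:,0])<HX)&(abs(w[:,1])<HY)).any(): return True
        f=Fp+c; a=f@[C,S]; b=f@[-S,C]
        if ((a>9)&(a<30)&(abs(b)<3)).any(): return True
    return False
def clear(c):
    f=Fp+c; return np.hypot(*f.T).min()-10, np.hypot(f[:,0]-43,f[:,1]).min()-11
def run(path,th,verbose=True):
    for c in path:
        c=np.array(c,float); n=0
        while hit(c,th) and n<200: th-=np.radians(.5);n+=1
        if verbose: print(c.round(1),"wing",np.degrees(th).round(1),"n",n,"hubclr %.1f colclr %.1f"%clear(c))
    return th
E
python3 - <<'E'
from sim import *
def ell(a,b,n,Rx=23,Ry=27.5): 
    ph=np.radians(np.linspace(a,b,n)); return np.c_[Rx*np.cos(ph),Ry*np.sin(ph)]
th=run(ell(-45,-318,22),np.radians(-90))
print(hit(np.array(ell(-45,-45,1)[0]),np.radians(-90)))
for a in range(-100,-160,-5):
    print(a,ell(a,a,1)[0].round(1),hit(ell(a,a,1)[0],th), hit(ell(a+10,a+10,1)[0],th))
E
```

```text
[ 16.3 -19.4] wing -90.0 n 0 hubclr -3.5 colclr 4.9
[ 12.2 -23.3] wing -104.5 n 29 hubclr -1.7 colclr 10.0
[  7.5 -26. ] wing -125.0 n 41 hubclr 1.0 colclr 15.4
[  2.4 -27.3] wing -138.0 n 26 hubclr 2.4 colclr 20.6
[ -2.8 -27.3] wing -148.5 n 21 hubclr 2.3 colclr 25.4
[ -7.9 -25.8] wing -159.0 n 21 hubclr 0.8 colclr 29.8
[-12.5 -23.1] wing -168.5 n 19 hubclr -1.9 colclr 33.8
[-16.5 -19.1] wing -178.0 n 19 hubclr -3.5 colclr 37.2
[-19.7 -14.2] wing -203.5 n 51 hubclr -1.8 colclr 40.2
[-21.9  -8.5] wing -226.5 n 46 hubclr 0.4 colclr 42.4
[-22.9  -2.4] wing -238.5 n 24 hubclr 1.4 colclr 43.4
[-22.8   3.8] wing -247.0 n 17 hubclr 1.3 colclr 43.3
[-21.5   9.9] wing -255.0 n 16 hubclr -0.0 colclr 42.0
[-19.1  15.4] wing -261.5 n 13 hubclr -2.4 colclr 39.6
[-15.7  20.1] wing -268.0 n 13 hubclr -3.4 colclr 36.5
[-11.5  23.8] wing -288.5 n 41 hubclr -1.2 colclr 32.9
[-6.7 26.3] wing -307.5 n 38 hubclr 1.3 colclr 28.9
[-1.6 27.4] wing -319.5 n 24 hubclr 2.4 colclr 24.4
[ 3.6 27.2] wing -330.5 n 22 hubclr 2.2 colclr 19.4
[ 8.6 25.5] wing -340.5 n 20 hubclr 0.5 colclr 14.2
[13.2 22.5] wing -350.0 n 19 hubclr -2.3 colclr 8.8
[17.1 18.4] wing -359.5 n 19 hubclr -3.5 colclr 3.8
False
-100 [ -4.  -27.1] False False
-105 [ -6.  -26.6] False False
-110 [ -7.9 -25.8] False False
-115 [ -9.7 -24.9] False False
-120 [-11.5 -23.8] False False
-125 [-13.2 -22.5] False False
-130 [-14.8 -21.1] False False
-135 [-16.3 -19.4] False False
-140 [-17.6 -17.7] True False
-145 [-18.8 -15.8] True False
-150 [-19.9 -13.7] True True
-155 [-20.8 -11.6] True True
```

Run:
```python
from sim import *
P=[(19,-27),(12,-27),(5,-27),(-2,-27),(-9,-27),(-15,-26),(-20,-22),(-23,-15),(-23,-8),(-23,-1),(-23,6),(-23,13),(-21,20),(-16,25),(-9,27),(-2,27),(5,27),(12,27),(18,27)]
th=run(P,np.radians(-90))
print()
P2=[(-13,-29)]+P[5:]
print(hit(np.array(P2[0]),th));th=run(P2,th)
```

```text
[ 19. -27.] wing -90.0 n 0 hubclr 4.2 colclr 6.3
[ 12. -27.] wing -102.5 n 25 hubclr 2.0 colclr 11.9
[  5. -27.] wing -131.5 n 58 hubclr 2.0 colclr 18.1
[ -2. -27.] wing -148.0 n 33 hubclr 2.0 colclr 24.6
[ -9. -27.] wing -157.0 n 18 hubclr 2.0 colclr 31.2
[-15. -26.] wing -163.5 n 13 hubclr 1.5 colclr 36.8
[-20. -22.] wing -172.5 n 18 hubclr 1.0 colclr 41.0
[-23. -15.] wing -195.5 n 46 hubclr 1.5 colclr 43.5
[-23.  -8.] wing -224.5 n 58 hubclr 1.5 colclr 43.5
[-23.  -1.] wing -240.5 n 32 hubclr 1.5 colclr 43.5
[-23.   6.] wing -248.5 n 16 hubclr 1.5 colclr 43.5
[-23.  13.] wing -253.5 n 10 hubclr 1.5 colclr 43.5
[-21.  20.] wing -257.5 n 8 hubclr 0.7 colclr 41.7
[-16.  25.] wing -267.5 n 20 hubclr 1.0 colclr 37.5
[-9. 27.] wing -296.0 n 57 hubclr 2.0 colclr 31.2
[-2. 27.] wing -320.0 n 48 hubclr 2.0 colclr 24.6
[ 5. 27.] wing -332.5 n 25 hubclr 2.0 colclr 18.1
[12. 27.] wing -339.5 n 14 hubclr 2.0 colclr 11.9
[18. 27.] wing -342.5 n 6 hubclr 3.6 colclr 7.1

False
[-13. -29.] wing -342.5 n 0 hubclr 4.1 colclr 35.7
[-15. -26.] wing -343.5 n 2 hubclr 1.5 colclr 36.8
[-20. -22.] wing -352.5 n 18 hubclr 1.0 colclr 41.0
[-23. -15.] wing -375.5 n 46 hubclr 1.5 colclr 43.5
[-23.  -8.] wing -404.5 n 58 hubclr 1.5 colclr 43.5
[-23.  -1.] wing -420.5 n 32 hubclr 1.5 colclr 43.5
[-23.   6.] wing -428.5 n 16 hubclr 1.5 colclr 43.5
[-23.  13.] wing -433.5 n 10 hubclr 1.5 colclr 43.5
[-21.  20.] wing -437.5 n 8 hubclr 0.7 colclr 41.7
[-16.  25.] wing -447.5 n 20 hubclr 1.0 colclr 37.5
[-9. 27.] wing -476.0 n 57 hubclr 2.0 colclr 31.2
[-2. 27.] wing -500.0 n 48 hubclr 2.0 colclr 24.6
[ 5. 27.] wing -512.5 n 25 hubclr 2.0 colclr 18.1
[12. 27.] wing -519.5 n 14 hubclr 2.0 colclr 11.9
[18. 27.] wing -522.5 n 6 hubclr 3.6 colclr 7.1
```

```bash
cat > st.py <<'E'
from h import *
from rig import robot
import sys
def fix(s):
    d=s["position"][:2]-FP[:2];C,S=np.cos(FP[2]),np.sin(FP[2])
    return np.array([C*d[0]+S*d[1],-S*d[0]+C*d[1]]).round(1)
s=robot.sense(); a=[float(v) for v in sys.argv[1:4]]
d,an,z=togo(s,f2w(FP,[a])[0]); print("t",s["clock"],"fix",fix(s),"z",s["position"][2].round(1),"F",s["force"].round(1),"togo(tool)",d.round(1),"yaw",(an-(np.degrees(FP[2])-90)).round(2))
E
python3 st.py 19 -27 98
```

```text
t 6.4 fix [-20.8  57.6] z 191.2 F [ 0.1  0.3 -1.1] togo(tool) [ 84.2 -40.2  93.3] yaw -0.17
```

>>> {"op": "carry_out", "data": {
  "increments": [
    [[0.042,-0.02,0],0,0],
    [[0.042,-0.02,0.02],0,0],
    [[0,0,0.03],0,0],
    [[0,0,0.02],0,0],
    [[0,0,0],0,0]
  ]
}}

```text
clock: 6.9
position: [612.5, 120.5, 118.1]
orientation: [2.718, -1.564, -0.008]
force: [-1.2, -0.5, 0.2]
opening: 0.0
```

```bash
python3 st.py 19 -27 98
python3 - <<'E'
from rig import robot
import cv2
im=robot.read_camera("wrist")["image"];cv2.imwrite("pics/w5.png",im)
E
```

```text
t 6.9 fix [ 17.7 -22. ] z 118.1 F [-1.2 -0.5  0.2] togo(tool) [ 5.  -1.4 20.1] yaw 0.14
```

View pics/w5.png

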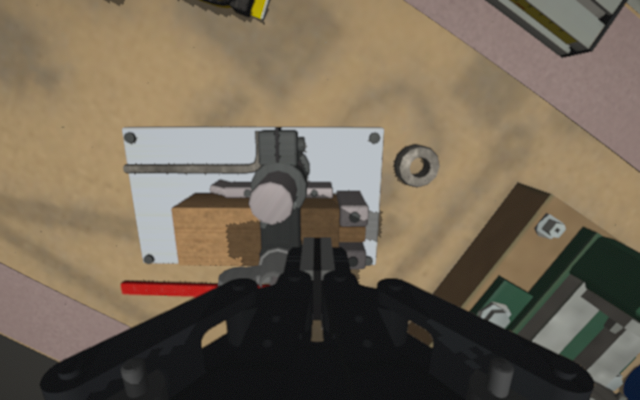

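>>> {"op": "carry_out", "data": {
  "increments": [
    [[0.005,-0.001,0.01],0,0],
    [[0,0,0.01],0,0],
    [[0,0,0],0,0]
  ]
}}

```text
clock: 7.25
position: [617.9, 116.3, 100.7]
orientation: [2.72, -1.568, -0.001]
force: [-0.2, -0.2, 0.7]
opening: 0.003
```

```bash
python3 st.py 19 -27 98
```

```text
t 7.25 fix [ 20.3 -28.3] z 100.7 F [-0.2 -0.2  0.7] togo(tool) [-1.4  1.3  2.7] yaw 0.07
```

>>> {"op": "carry_out", "data": {
  "increments": [
    [[-0.001,0.008,0.002],0,0],
    [[0,0.007,0],0,0],
    [[0,0.007,0],0,0],
    [[0,0.007,0],0,0],
    [[-0.001,0.006,0],0,0],
    [[-0.004,0.005,0],0,0],
    [[-0.007,0.003,0],0,0],
    [[-0.007,0,0],0,0],
    [[-0.007,0,0],0,0],
    [[0,0,0],0,0]
  ]
}}

```text
clock: 8.25
position: [566.6, 120.4, 99.5]
orientation: [2.724, -1.565, -0.002]
force: [0.2, -0.1, -0.1]
opening: -0.001
```

```bash
python3 st.py -23 -1 98
python3 - <<'E'
from rig import robot
import cv2
im=robot.read_camera("wrist")["image"];cv2.imwrite("pics/w6.png",im)
E
```

```text
t 8.25 fix [-22.1   0.9] z 99.5 F [ 0.2 -0.1 -0.1] togo(tool) [1.9 0.9 1.5] yaw 0.22
```

View pics/w6.png

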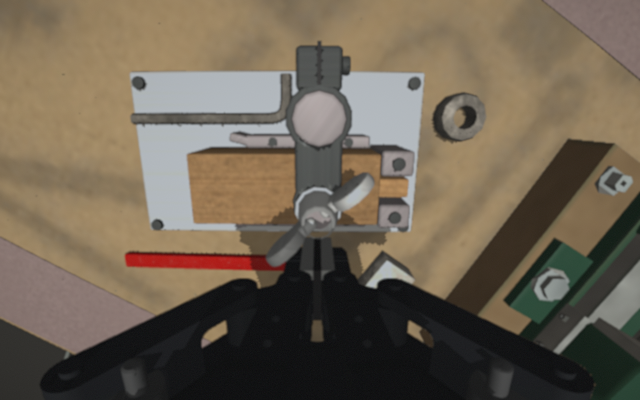

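>>> {"op": "carry_out", "data": {
  "increments": [
    [[-0.007,0.001,0.001],0,0],
    [[-0.006,0,0],0,0],
    [[-0.006,-0.002,0],0,0],
    [[-0.005,-0.005,0],0,0],
    [[-0.002,-0.007,0],0,0],
    [[0,-0.007,0],0,0],
    [[0,-0.007,0],0,0],
    [[0,-0.007,0],0,0],
    [[0,-0.006,0],0,0],
    [[0,0,0],0,0],
    [[-0.002,0.004,0],0,0],
    [[0,0,-0.02],0,0],
    [[0,0,-0.02],0,0],
    [[0,0,-0.01],0,0]
  ]
}}

```text
clock: 9.7
position: [585.6, 161.0, 150.3]
orientation: [-2.72, 1.568, -0.003]
force: [-0.2, 0.7, -0.3]
opening: -0.004
```

```bash
python3 st.py -13 -29 145
python3 - <<'E'
from rig import robot
import cv2
im=robot.read_camera("wrist")["image"];cv2.imwrite("pics/w7.png",im)
E
```

```text
t 9.7 fix [14.7 26.5] z 150.3 F [-0.2  0.7 -0.3] togo(tool) [55.5 27.8  5.3] yaw 0.06
```

View pics/w7.png

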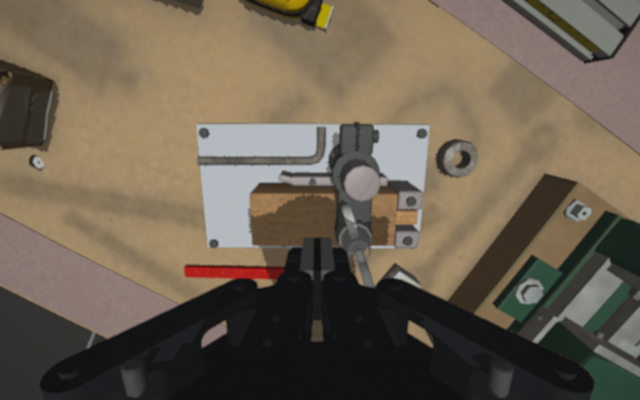

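>>> {"op": "carry_out", "data": {
  "increments": [
    [[0.029,0.014,0],0,0],
    [[0.029,0.014,0],0,0],
    [[0,0,0.01],0,0],
    [[0,0,0.02],0,0],
    [[0,0,0.02],0,0],
    [[0,0,0.002],0,0]
  ]
}}

```text
clock: 10.35
position: [587.6, 96.3, 93.9]
orientation: [2.719, -1.566, -0.006]
force: [0.1, 0.4, -0.2]
opening: -0.002
```

```bash
python3 st.py -13 -31 98
```

```text
t 10.35 fix [-16.  -30.5] z 93.9 F [ 0.1  0.4 -0.2] togo(tool) [ 0.5 -3.  -4.1] yaw 0.1
```

>>> {"op": "carry_out", "data": {
  "increments": [
    [[-0.0055,0.004,-0.003],0,0],
    [[-0.007,0.003,0],0,0],
    [[-0.007,0,0],0,0],
    [[-0.007,0,0],0,0],
    [[-0.007,0,0],0,0],
    [[-0.007,0,0],0,0],
    [[-0.007,-0.001,0],0,0],
    [[-0.006,-0.004,0],0,0],
    [[-0.004,-0.007,0],0,0],
    [[0,-0.007,0],0,0],
    [[0,-0.007,0],0,0],
    [[0,-0.007,0],0,0],
    [[0,-0.007,0],0,0],
    [[0,0,0],0,0],
    [[-0.002,0.004,0],0,0],
    [[0,0,-0.02],0,0],
    [[0,0,-0.02],0,0],
    [[0,0,-0.01],0,0]
  ]
}}

```text
clock: 12.15
position: [585.6, 162.8, 151.3]
orientation: [-2.72, 1.568, -0.003]
force: [-0.0, -0.3, 0.2]
opening: 0.002
```

```bash
python3 st.py -13 -31 148
python3 - <<'E'
from rig import robot
import cv2
im=robot.read_camera("wrist")["image"];cv2.imwrite("pics/w8.png",im)
E
```

```text
t 12.15 fix [15.6 28.1] z 151.3 F [-0.  -0.3  0.2] togo(tool) [59.  28.6  3.2] yaw 0.06
```

View pics/w8.png

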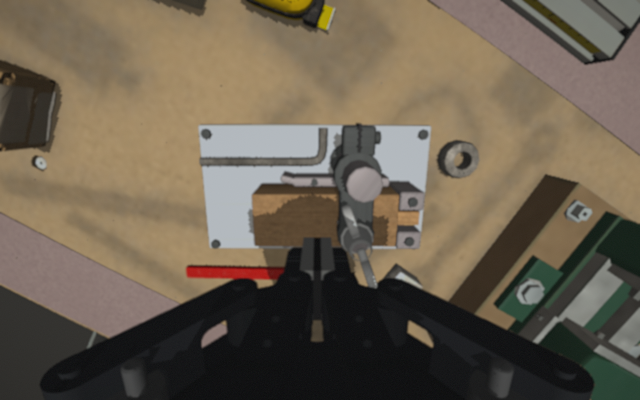

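>>> {"op": "carry_out", "data": {
  "increments": [
    [[0.029,0.014,0],0,0],
    [[0.029,0.014,0],0,0],
    [[0,0,0.01],0,0],
    [[0,0,0.02],0,0],
    [[0,0,0.02],0,0],
    [[0,0,0.002],0,0]
  ]
}}

```text
clock: 12.8
position: [587.6, 98.0, 94.9]
orientation: [2.719, -1.566, -0.006]
force: [-1.1, 0.0, 0.7]
opening: -0.006
```

```bash
python3 st.py -16 -30.5 97
```

```text
t 12.8 fix [-15.1 -29. ] z 94.9 F [-1.1  0.   0.7] togo(tool) [ 1.5  0.9 -2.1] yaw 0.1
```

>>> {"op": "carry_out", "data": {
  "increments": [
    [[-0.004,0.005,-0.002],0,0],
    [[-0.007,0.003,0],0,0],
    [[-0.007,0,0],0,0],
    [[-0.007,0,0],0,0],
    [[-0.007,0,0],0,0],
    [[-0.007,0,0],0,0],
    [[-0.007,-0.001,0],0,0],
    [[-0.006,-0.004,0],0,0],
    [[-0.004,-0.007,0],0,0],
    [[0,-0.007,0],0,0],
    [[0,-0.007,0],0,0],
    [[0,-0.007,0],0,0],
    [[0,-0.007,0],0,0],
    [[0,0,0],0,0]
  ]
}}

```text
clock: 14.2
position: [591.4, 164.4, 99.9]
orientation: [-2.719, 1.567, -0.002]
force: [-0.8, 1.1, -0.1]
opening: -0.005
```

>>> {"op": "carry_out", "data": {
  "increments": [
    [[-0.002,0.004,0],0,0],
    [[0,0,-0.02],0,0],
    [[0,0,-0.02],0,0],
    [[0,0,-0.01],0,0]
  ]
}}

```text
clock: 14.6
position: [585.7, 162.9, 151.3]
orientation: [-2.72, 1.568, -0.003]
force: [0.4, 0.4, 0.7]
opening: 0.001
```

```bash
python3 st.py -13 -31 148
python3 - <<'E'
from rig import robot
import cv2
im=robot.read_camera("wrist")["image"];cv2.imwrite("pics/w9.png",im)
E
```

```text
t 14.6 fix [15.7 28.1] z 151.3 F [0.4 0.4 0.7] togo(tool) [59.1 28.7  3.3] yaw 0.07
```

View pics/w9.png

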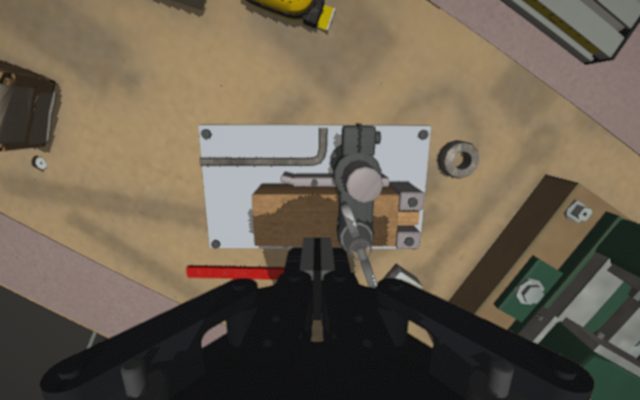

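>>> {"op": "carry_out", "data": {
  "increments": [
    [[0.029,0.014,0],0,0],
    [[0.029,0.014,0],0,0],
    [[0,0,0.01],0,0],
    [[0,0,0.02],0,0],
    [[0,0,0.02],0,0],
    [[-0.004,0.005,0],0,0],
    [[-0.005,0.002,0],0,0],
    [[-0.004,0.001,0],0,0],
    [[-0.003,0,0],0,0]
  ]
}}

```text
clock: 15.55
position: [574.6, 108.1, 100.3]
orientation: [2.721, -1.568, 0.001]
force: [0.6, -3.3, -0.3]
opening: -0.0
```

```bash
python3 st.py -23 -14 98
```

```text
t 15.55 fix [-21.3 -13.8] z 100.3 F [ 0.6 -3.3 -0.3] togo(tool) [0.2 1.7 2.3] yaw 0.08
```

>>> {"op": "carry_out", "data": {
  "increments": [
    [[-0.003,0,0],0,0],
    [[-0.003,0,0],0,0]
  ]
}}

```text
clock: 15.75
position: [572.2, 113.4, 100.1]
orientation: [-2.722, 1.569, -0.002]
force: [0.4, -1.7, -1.1]
opening: 0.002
```

>>> {"op": "carry_out", "data": {
  "increments": [
    [[-0.003,0,0],0,0],
    [[-0.003,0,0],0,0]
  ]
}}

```text
clock: 15.95
position: [569.5, 119.1, 100.0]
orientation: [-2.721, 1.568, -0.002]
force: [0.6, -2.1, 0.8]
opening: -0.001
```

```bash
python3 st.py -23 3 98;  python3 - <<'E'
from rig import robot
import cv2
im=robot.read_camera("wrist")["image"];cv2.imwrite("pics/w10.png",im)
E
```

```text
t 15.95 fix [-20.2  -1.7] z 100.0 F [ 0.6 -2.1  0.8] togo(tool) [-4.7  2.8  2. ] yaw 0.06
```

View pics/w10.png

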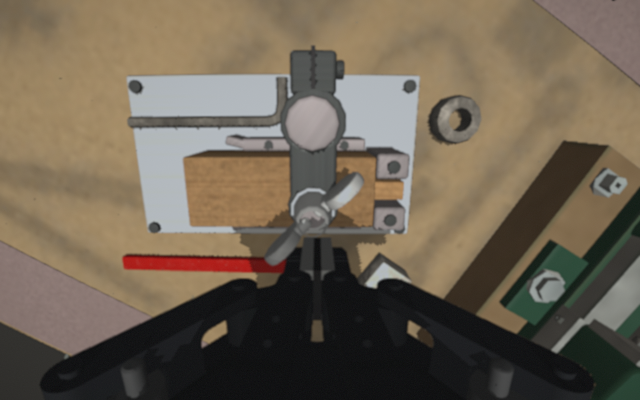

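>>> {"op": "carry_out", "data": {
  "increments": [
    [[-0.005,0.002,0.002],0,0],
    [[-0.007,0.001,0],0,0],
    [[-0.007,-0.001,0],0,0],
    [[-0.006,-0.004,0],0,0],
    [[-0.0035,-0.007,0],0,0],
    [[0,-0.007,0],0,0],
    [[0,-0.007,0],0,0],
    [[0,-0.006,0],0,0],
    [[0,-0.005,0],0,0],
    [[0,0,0],0,0]
  ]
}}

```text
clock: 17.0
position: [585.3, 161.6, 97.8]
orientation: [-2.72, 1.567, -0.001]
force: [0.1, 0.8, -0.3]
opening: -0.003
```

>>> {"op": "carry_out", "data": {
  "increments": [
    [[-0.002,0.004,0],0,0],
    [[0,0,-0.02],0,0],
    [[0,0,-0.02],0,0],
    [[0,0,-0.01],0,0]
  ]
}}

```text
clock: 17.4
position: [580.6, 160.4, 149.5]
orientation: [-2.72, 1.567, -0.004]
force: [0.9, 0.6, -0.7]
opening: -0.004
```

```bash
python3 st.py -14 -31 148
python3 - <<'E'
from rig import robot
import cv2
im=robot.read_camera("wrist")["image"];cv2.imwrite("pics/w11.png",im)
E
```

```text
t 17.4 fix [10.  28.5] z 149.5 F [ 0.9  0.6 -0.7] togo(tool) [59.5 24.1  1.4] yaw 0.06
```

View pics/w11.png

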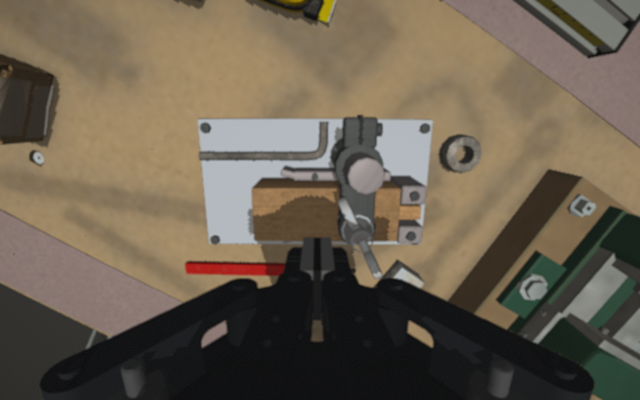

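>>> {"op": "carry_out", "data": {
  "increments": [
    [[0.03,0.012,0],0,0],
    [[0.03,0.012,0],0,0],
    [[0.001,0,0.01],0,0],
    [[0,0,0.02],0,0],
    [[0,0,0.02],0,0],
    [[-0.001,0.006,0],0,0],
    [[-0.004,0.003,0],0,0],
    [[-0.003,0,0],0,0]
  ]
}}

```text
clock: 18.25
position: [577.0, 96.9, 98.1]
orientation: [2.72, -1.568, 0.001]
force: [0.2, -2.7, -0.2]
opening: 0.003
```

```bash
python3 st.py -23 -17.5 98
```

```text
t 18.25 fix [-24.9 -24.7] z 98.1 F [ 0.2 -2.7 -0.2] togo(tool) [-7.2 -1.9  0.1] yaw 0.06
```

>>> {"op": "carry_out", "data": {
  "increments": [
    [[-0.003,0,0],0,0],
    [[-0.002,0,0],0,0]
  ]
}}

```text
clock: 18.45
position: [575.3, 102.1, 98.4]
orientation: [-2.722, 1.568, -0.002]
force: [-0.4, -2.2, 0.7]
opening: 0.0
```

```bash
python3 st.py -23 -17.5 98
```

```text
t 18.45 fix [-23.7 -19.3] z 98.4 F [-0.4 -2.2  0.7] togo(tool) [-1.8 -0.7  0.4] yaw 0.08
```

>>> {"op": "carry_out", "data": {
  "increments": [
    [[-0.002,0,0],0,0],
    [[-0.002,0,0],0,0]
  ]
}}

```text
clock: 18.65
position: [573.6, 105.3, 98.0]
orientation: [-2.722, 1.569, -0.002]
force: [2.6, -5.0, 0.8]
opening: -0.0
```

>>> {"op": "carry_out", "data": {
  "increments": [
    [[-0.002,0,0],0,0],
    [[0,0,0],0,0]
  ]
}}

```text
clock: 18.85
position: [573.6, 105.3, 98.1]
orientation: [2.72, -1.57, 0.005]
force: [2.2, -5.9, 1.6]
opening: 0.003
```

```bash
python3 st.py -23 -17.5 98
python3 - <<'E'
from rig import robot
import cv2
im=robot.read_camera("wrist")["image"];cv2.imwrite("pics/w12.png",cv2.resize(im[50:250,220:460],(720,600)))
E
```

```text
t 18.85 fix [-23.7 -15.7] z 98.1 F [ 2.2 -5.9  1.6] togo(tool) [ 1.8 -0.7  0.1] yaw -0.03
```

View pics/w12.png

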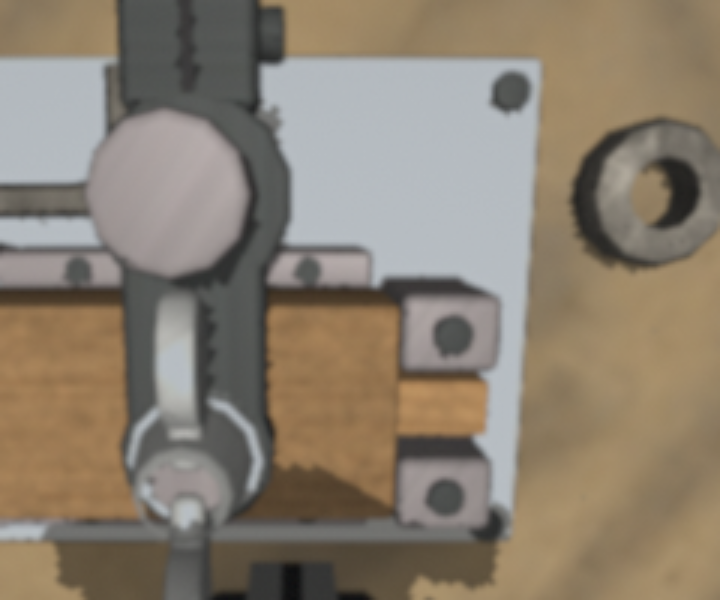

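>>> {"op": "carry_out", "data": {
  "increments": [
    [[-0.002,0,0],0,0],
    [[-0.002,0,0],0,0],
    [[0,0,0],0,0]
  ]
}}

```text
clock: 19.2
position: [573.3, 105.6, 98.2]
orientation: [2.716, -1.573, 0.011]
force: [5.1, -11.3, 0.8]
opening: 0.002
```

```bash
python3 st.py -23 -17.5 98
```

```text
t 19.2 fix [-23.7 -15.3] z 98.2 F [  5.1 -11.3   0.8] togo(tool) [ 2.2 -0.7  0.2] yaw -0.18
```

Hard stop: the force doubled and the wing did not move. Now I back off, lift clear and check.

>>> {"op": "carry_out", "data": {
  "increments": [
    [[0.008,0,0],0,0],
    [[0.006,0,0],0,0],
    [[0,0,-0.03],0,0],
    [[0,0,-0.04],0,0],
    [[-0.02,0.03,-0.03],0,0],
    [[-0.02,0.03,0],0,0],
    [[-0.02,0.02,0],0,0],
    [[0,0,0],0,0],
    [[0,0,0],0,0]
  ]
}}

```text
clock: 20.1
position: [477.9, 111.5, 198.0]
orientation: [-2.722, 1.565, -0.0]
force: [0.4, 0.2, 0.9]
opening: -0.0
```

```bash
python3 st.py -23 -17.5 98
python3 - <<'E'
from h import *
from rig import robot
import cv2
s=robot.sense();c=robot.read_camera("wrist");im=c["image"];cv2.imwrite("pics/w13.png",im)
E=wristE(c,s)
for P in [(-30,0,105.5),(30,0,105.5),(0,-38,58),(22.5,80,57)]: print(P,proj(c,f2w(FP,[P]),E).round(1))
cv2.imwrite("pics/s13.png",cv2.resize(robot.read_camera("side")["image"][145:245,260:400],(798,570),interpolation=cv2.INTER_CUBIC))
E
```

```text
t 20.1 fix [-103.4   37.6] z 198.0 F [0.4 0.2 0.9] togo(tool) [ 55.4 -80.1 100. ] yaw 0.19
(-30, 0, 105.5) [[367.8 106.7]]
(30, 0, 105.5) [[371.3  16.9]]
(0, -38, 58) [[404.5  72.7]]
(22.5, 80, 57) [[266.8  44. ]]
```

View pics/w13.png

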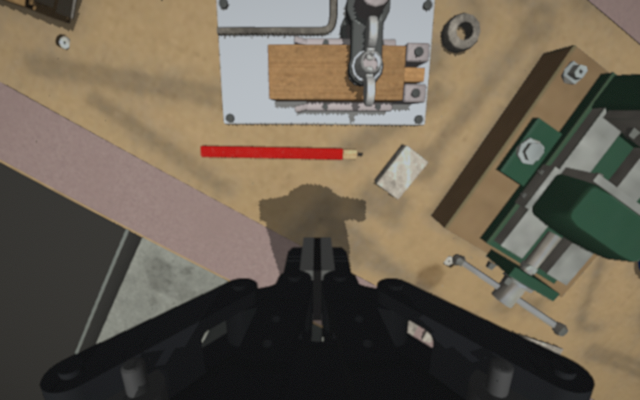

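View pics/s13.png

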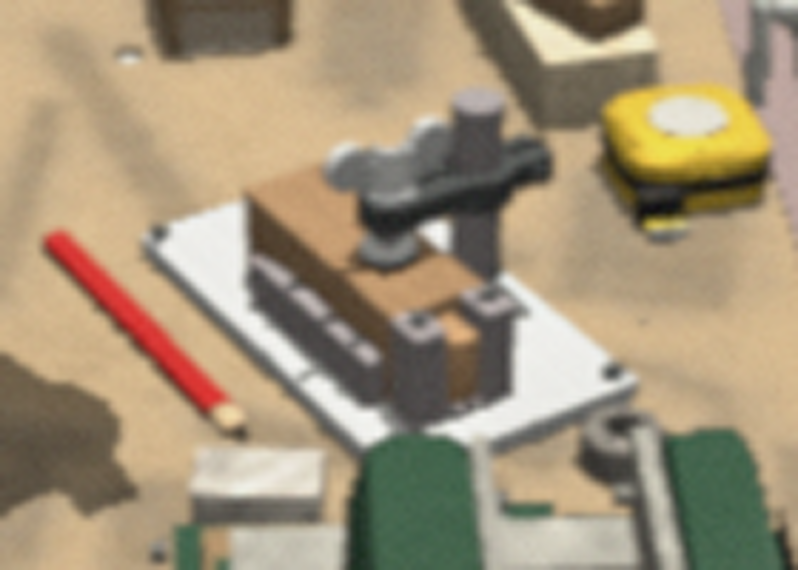

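Run:
```python
from rig import robot
print(robot.job_done())
```

```text
the job is handed in; nothing more can be done
None
```

I pushed the rail home, ran the thumbscrew down to its hard stop, and handed the job in at about 20 s of the 64 s allowed. The hand-in reports no verdict.

**Rail:** I pushed on the end face with the shut fingertips until the rail stopped. The force rose to about 9 N while the finger stayed put, at about y = 94 mm where I expected about 94.5 mm. The pictures show the tenon between the prongs and the shoulder against them.

**Thumbscrew:** I measured it at about 1.57 rad, with the wings along the fixture's y axis. Four strokes on the wings and one short final one took it to the stop. There the force rose from about 6 to 12 N while the wing moved less than half a millimetre.

**Last checks:**
- The wings lie along the fixture's x axis to within a couple of degrees. That matches 15.7 rad and is inside the 0.3 rad tolerance.
- The side view shows the collar down on the clamp arm and the pad on the rail.
- The bystanders in view stand where they were. The calliper was not in the last close views.
- The arm is clear, about 100 mm away, and reads no contact force.

**Not measured or slightly off:**
- I had no way to read the pad's force directly. I infer it from the screw being seated.
- My first camera estimate of the screw's height was about 3 mm above its real range. I settled the number of turns by reaching the hard stop instead.

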